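# Slide the stray bottle back in with its own kind

### The job

One tall slim bottle has been left standing out on the pharmacy counter. Push it along the counter, low on its body so that it slides upright and does not tip, into the rack lane where the matching tall bottle stands, until it stands close up against that one. Do not grip or lift it, push gently, and leave the other stock standing where it is.

Things in the scene. Friction and masses are not known exactly. Their poses are not given: they have to be found in the camera images.
- stray: the bottle left out: a round amber bottle with white cap and paper label, 54 mm in diameter, straight-sided up to 135 mm, 190 mm tall in all, about 0.2 to 0.45 kg, standing upright and loose on the counter (friction about 0.5 to 0.7: it tips if pushed higher than about 35 mm above the counter). Origin at the centre of its underside, z up along it.
- mate: the matching bottle, the same in every size, standing loose at the back of one of the rack's three lanes, a few mm off the back panel. Origin at the centre of its underside.
- rack: cream fixed rack: three lanes side by side, open in front, no floor or front lip. Origin on the counter, mid middle lane; x along the lanes from open front (x = -58 mm) to back panel (+58 mm, 90 mm tall); y across, lane centre lines at y = -78, 0, +78 mm; z up. Lanes are 74 mm wide between 4 mm dividers 55 mm tall. Each has one item at its back.
- jar: a squat white jar, 60 mm in diameter, 78 mm tall, loose at the back of another lane; leave it alone. Origin at the centre of its underside.
- carton: an upright white carton, 46 x 60 mm on plan, 115 mm tall, loose at the back of the remaining lane; leave it alone. Origin at the centre of its underside.
- vial: a small amber tablet vial with white cap, 42 mm across the cap, 68 mm tall, loose on the counter beyond the back of the rack; leave it alone. Origin at the centre of its underside.

How it is judged:
By the outcome, as a careful person would: the job done as asked, in the order asked, and still so for the second after the job is handed in, with the robot touching nothing.
It also fails if it takes over 58 s, if anything falls off the work surface, if the arm or the gripper's body presses on something with over 40 N, if the wrist force passes 120 N, or if a joint passes its speed limit or range.

### The arm

A 6-joint arm with a two-finger parallel gripper is mounted at the origin on the work surface. World frame = base frame: x ahead of the robot, y to its left, z up, the work surface at z = 0. Lengths are in m, angles in degrees, forces in N, time in s.
With the tool pointing down it reaches from about 0.4 to 0.825 m from the base axis. Payload 7 kg.
Tool frame: the origin (TCP) lies on the centre line of the jaws, within the pads' length; the fingertips stand 17 mm ahead of it and the grasp point (between the pads) lies 2 mm behind it; z points along the fingers, y is the direction in which the jaws open and shut (so a half turn about z gives the same grasp; the last joint's range is limited). The gripper opens to 88 mm and grips with 3 to 60 N. Pads are 19 mm wide; open, the fingers measure 130 mm over their backs; the gripper's body (78 mm by 193 mm) begins 47 mm behind the grasp point.
Start: joints at [-60.327, 20.546, 0.682, 0, -70.136, -16.507], TCP at [0.154, -0.657, 0.244] pointing down, gripper open.
Joint ranges: [-176.03, 176.03], [-82.01, 121.73], [-58.28, 71.71], [-173.87, 95.51], [-174.79, -0.11], [-173.66, 173.66]. Speed limits (degrees/s): [136.94, 136.94, 172.46, 180, 180, 180].

### API

Orientations are given as [roll, pitch, yaw] about the fixed x, y, z axes, in that order (R = Rz(yaw) Ry(pitch) Rx(roll)).
In Python, from plant import telemetry, vision, close_job, recognise, silhouettes, place_of gives the robot as it stands.
- The arm moves only by the shell command python3 -m handwheel 'ROWS'. ROWS is JSON, a list that holds one entry, the list of rows, each a list of 5 numbers: the shift along the tool's x, y, z in m, then the turn about the tool's z in rad, then the closure, from 0 (fully open) to 1 (shut). In form: [[[tx, ty, tz, yaw, gripper], ...]]. A call has 1 to 20 rows; each row shifts and turns the commanded pose from where the row before left it, along the tool's axes as they then stand; what a row does not reach is not made up. A row lasts 1/12 s, in which the tool goes at most 41.7 mm and 7.16 degrees, less where a joint would pass 70% of its speed; a pose out of reach is approached as far as the arm can. A call with a gripper value outside its range is refused whole. The fingers move at their own pace and stop on an object; the grip force is fixed at half the most. Time passes only in rows, so rows that do not move let the fingers close. It gives the time, the measured TCP pose, the force and the opening at its end, in the units of the state.
- telemetry.get_obs(): the state, without advancing time (a new reading comes with each control period).
- vision.snapshot(name): name is "scene" or "top" or "wrist"; returns a dict with "color" (400x640x3 uint8, red, green, blue), "mtx" (3x3 intrinsics, pixels), "cam_to_world" (4x4, takes a point from camera to world coordinates); the wrist camera has in their place "tool_from_camera" (4x4, takes a point from camera to tool coordinates, whose origin is the TCP and whose axes are the flange's). Camera axes: x right, y down, z forward; pixel columns grow to the right and rows downward; lengths in m; the calibration is good to about 2 mm. A picture is of the moment at which its call begins: read the wrist's pose just before it. There is no depth.
- close_job(): hands the job in, once; it reports no verdict.
Trained networks look in a picture, given as the dict that the camera call returned (one of the last four; its "shot" number tells which), for a name from the list of things; names that differ only in an ending like _2 or _b are one class to them, and where a whole thing is asked for, a point or a joint stands for the part that bears it (a point fixed in the world has none). Each returns a list of dicts, best first, with "conf" (0 to 1); they miss things now and then, are a little off and sometimes report something else, mostly with a low value. They report only what shows in the picture. A call takes as long as a camera call.
- recognise(name, picture): "xy" ([column, row] in pixels, amid what is visible of it).
- silhouettes(name, picture): "region" (400x640 bool, what is visible of it) and "xy" ([column, row] in pixels, amid what is visible of it).
- place_of(name, picture): "xy" ([column, row] in pixels: a listed point, or the origin of a listed thing).
The state is a dict: "clock": time; "joint_pos": joint angles; "qvel": joint speeds; "tau": joint torques, N m; "tool_pos": TCP position; "orientation": TCP orientation; "force": force on the tool from outside, world axes, zero at the start; "moment": the same for the moment, N m; "opening": finger opening in m.
Only numpy, scipy, OpenCV 4.12 (cv2) and the standard library are available. Lean on these libraries where they do the work, as an engineer would, in place of code of your own. Each camera call takes 0.05 s, during which the arm holds its last target.

## Working session

There is one attempt and no reset: what is moved stays moved. The work goes in short steps, Python scripts to look and compute and a shell command to move; the robot and the scene stay as the last step left them, time stands still between calls to the robot, and variables do not carry over. Pictures are saved under pics/ and viewed, and the job is handed in when it is done.

```bash
mkdir -p pics; ls
cat > h.py <<'E'
import numpy as np, cv2
from plant import telemetry, vision, close_job, recognise, silhouettes, place_of
def save(p,n): cv2.imwrite('pics/'+n,p['color'][:,:,::-1])
def ray(p,xy,z=0):
    K=np.array(p['mtx']);T=np.array(p['cam_to_world'])
    d=T[:3,:3]@np.linalg.solve(K,[xy[0],xy[1],1]);o=T[:3,3]
    return o+d*(z-o[2])/d[2]
E
python3 - <<'E'
from h import *
print(telemetry.get_obs())
for n in ['scene','top']:
    p=vision.snapshot(n); save(p,n+'0.png'); print(n,p['cam_to_world'])
    for k in ['stray','mate','rack','jar','carton','vial']:
        for r in place_of(k,p)[:3]: print(k,np.round(r['xy'],1),round(r['conf'],2),ray(p,r['xy']).round(4))
E
```

```text
pics
{'clock': 0.0, 'joint_pos': array([-6.03273295e+01,  2.05904594e+01,  6.33824089e-01, -2.00853464e-02,
       -7.01362758e+01, -1.65086970e+01]), 'qvel': array([ 0.05343261,  0.02131109, -0.0612597 , -0.00559613,  0.02205003,
        0.01474016]), 'tau': array([ 1.02368849e-03, -5.82727182e+01,  2.93052775e+01,  6.99730530e+00,
        6.86197905e-03, -2.02287520e-04]), 'tool_pos': array([ 0.15361317, -0.65681091,  0.24263417]), 'orientation': array([ 1.79905553e+02, -8.30105426e-03, -1.66842860e+02]), 'force': array([-0.07367201, -0.48520516,  0.45169368]), 'moment': array([0.00436279, 0.01853392, 0.03266976]), 'opening': 0.08741845580042071}
scene [[ 0.6578843   0.57661223 -0.48446525  0.98578205]
 [ 0.75310156 -0.50806517  0.41798066 -0.39091948]
 [-0.00512716 -0.63983445 -0.76849567  0.67224556]
 [ 0.          0.          0.          1.        ]]
mate [249.5 237.4] 0.76 [ 0.5506 -0.223   0.    ]
mate [257.  232.6] 0.42 [ 0.551  -0.2036  0.    ]
rack [257.6 227.5] 0.68 [ 0.5407 -0.1949  0.    ]
jar [226.7 220.6] 0.78 [ 0.4792 -0.2364 -0.    ]
carton [256.4 228.8] 0.15 [ 0.5418 -0.1989  0.    ]
vial [187.3 264.7] 0.79 [ 0.5216 -0.3567  0.    ]
top [[-0.02672868 -0.99516157  0.09454645  0.48677946]
 [-0.99942205  0.02461577 -0.02344415 -0.0584574 ]
 [ 0.02100339 -0.09511844 -0.99524436  0.86789325]
 [ 0.          0.          0.          1.        ]]
stray [176.2 241.1] 0.94 [0.4952 0.1955 0.    ]
mate [384.5 210.5] 0.93 [ 0.5449 -0.2164  0.    ]
jar [390.4 246.9] 0.92 [ 0.4726 -0.225   0.    ]
carton [378.5 172.2] 0.76 [ 0.6222 -0.2075  0.    ]
carton [454.4 219.4] 0.21 [ 0.5236 -0.3555  0.    ]
vial [453.9 218.7] 0.94 [ 0.525  -0.3545  0.    ]
```

View pics/scene0.png

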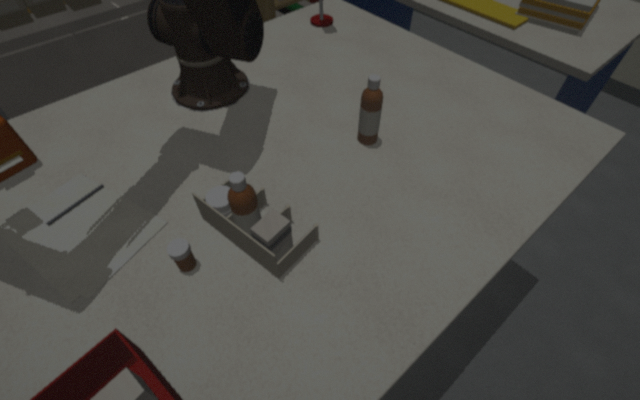

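View pics/top0.png

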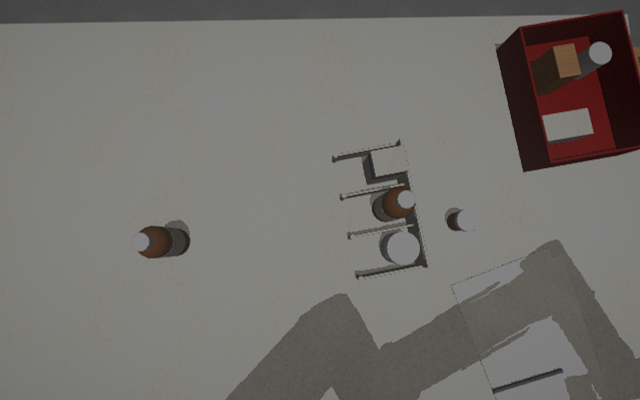

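The stray stands at about (0.495, 0.195) and the mate is in the middle lane. Pointing straight down, the gripper body would hit the bottle above 70 mm, before the fingers reach it. I'll check the gripper geometry and see how the interface behaves at the reach limit.

Run:
```python
from h import *
p=vision.snapshot('wrist'); save(p,'w0.png'); print(np.round(p['tool_from_camera'],3))
p=vision.snapshot('top'); c=p['color'][110:310,100:500]; cv2.imwrite('pics/topz.png',cv2.resize(cv2.convertScaleAbs(c[:,:,::-1],alpha=1.6),(800,400),interpolation=cv2.INTER_CUBIC))
```

```text
[[-0.001 -0.952 -0.307  0.084]
 [ 1.    -0.001 -0.001 -0.   ]
 [ 0.001 -0.307  0.952 -0.14 ]
 [ 0.     0.     0.     1.   ]]
```

```bash
python3 -m handwheel '[[[0,-0.04,0,0,0],[0,-0.04,0,0,0],[0,-0.04,0,0,0],[0,-0.04,0,0,0],[0,-0.04,0,0,0],[0,-0.04,0,0,0]]]'; python3 -c "
from h import *
o=telemetry.get_obs();print(o['clock'],o['joint_pos'].round(2),o['tool_pos'],o['orientation'])"
```

```text
clock: 1.3
tool_pos: [0.2086, -0.8924, 0.2439]
orientation: [-180.0, 0.0, -166.8]
force: [1.3, -1.5, 2.4]
opening: 0.0876
1.3 [-6.476e+01  4.596e+01  4.446e+01  1.000e-02 -8.847e+01 -1.207e+01] [ 0.20855857 -0.89237342  0.24387497] [-1.79964857e+02  2.38694479e-03 -1.66830449e+02]
```

View pics/w0.png

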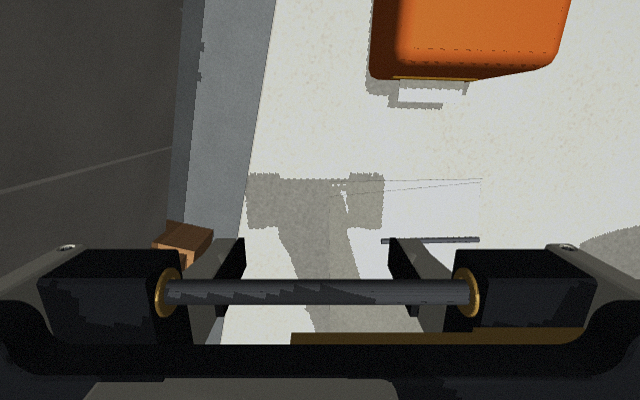

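View pics/topz.png

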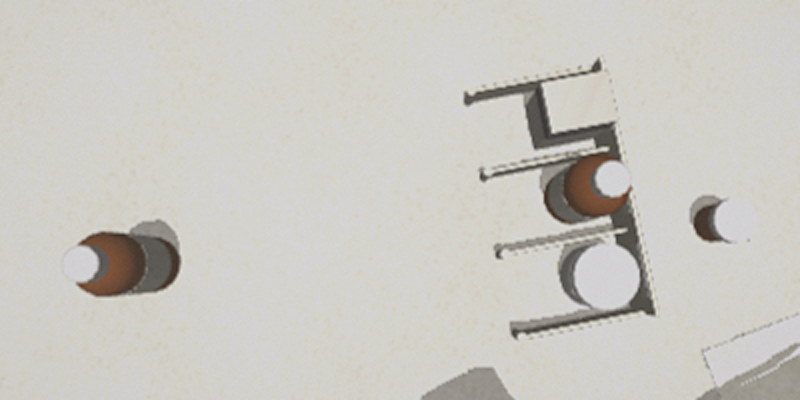

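The wrist view shows the jaws and a wide body, with the camera on the tool's +x side. The top view shows three lanes, with the mate in the middle one. The tool is still vertical, so I'll carry on to the reach limit to see whether it tilts there.

```bash
cat > st.py <<'E'
from h import *
o=telemetry.get_obs();print(o['clock'],o['joint_pos'].round(2),o['tool_pos'].round(4),o['orientation'].round(2),o['force'].round(1),o['opening'])
E
python3 -m handwheel '[[[0,-0.04,0,0,0.8],[0,-0.04,0,0,0.8],[0,-0.04,0,0,0.8],[0,-0.04,0,0,0.8]]]'; python3 st.py;  python3 -m handwheel '[[[0,-0.04,0,0,0.8],[0,-0.04,0,0,0.8],[0,-0.04,0,0,0.8]]]'; python3 st.py
```

```text
clock: 1.63
tool_pos: [0.229, -0.9816, 0.2126]
orientation: [-178.9, -0.5, -166.9]
force: [0.9, -0.9, -6.2]
opening: 0.0665
1.6333 [-65.65  61.02  71.09   0.69 -99.05 -11.09] [ 0.229  -0.9816  0.2126] [-178.87   -0.47 -166.86] [ 0.9 -0.9 -6.2] 0.06650937086958719
clock: 1.88
tool_pos: [0.2403, -1.0246, 0.2051]
orientation: [-172.7, -0.7, -166.9]
force: [-0.3, 0.8, 0.6]
opening: 0.0464
1.8833 [-65.55  62.16  71.64   2.16 -92.46 -11.05] [ 0.2403 -1.0246  0.2051] [-172.69   -0.75 -166.88] [-0.3  0.8  0.6] 0.04636062912087834
```

At the limit the tool tilts outward, and in the direction I need. I'll build up more tilt, then check that it stays when I come back.

```bash
python3 -m handwheel '[[[0,-0.04,0,0,0.8],[0,-0.04,0,0,0.8],[0,-0.04,0,0,0.8],[0,-0.04,0,0,0.8],[0,-0.04,0,0,0.8],[0,-0.04,0,0,0.8]]]'; python3 st.py;  python3 -m handwheel '[[[0,0.04,0,0,0.8],[0,0.04,0,0,0.8],[0,0.04,0,0,0.8]]]'; python3 st.py
```

```text
clock: 2.38
tool_pos: [0.2569, -1.0938, 0.1972]
orientation: [-162.6, -1.7, -167.1]
force: [0.9, -0.1, 0.3]
opening: 0.0178
2.3833 [-65.35  63.97  71.63   5.1  -80.97 -11.54] [ 0.2569 -1.0938  0.1972] [-162.62   -1.66 -167.08] [ 0.9 -0.1  0.3] 0.01784378237200818
clock: 2.63
tool_pos: [0.2418, -1.0261, 0.1729]
orientation: [-162.7, -1.7, -167.1]
force: [1.2, -1.8, 1.3]
opening: 0.0177
2.6333 [-64.45  51.01  41.14   5.96 -63.71 -14.29] [ 0.2418 -1.0261  0.1729] [-162.72   -1.72 -167.13] [ 1.2 -1.8  1.3] 0.017671882361344596
```

The tilt stays. I'll build it up to about 38°.

```bash
python3 -m handwheel '[[[0,-0.04,0,0,0.8],[0,-0.04,0,0,0.8],[0,-0.04,0,0,0.8],[0,-0.04,0,0,0.8],[0,-0.04,0,0,0.8],[0,-0.04,0,0,0.8],[0,-0.04,0,0,0.8],[0,-0.04,0,0,0.8],[0,-0.04,0,0,0.8],[0,-0.04,0,0,0.8]]]'; python3 st.py
```

```text
clock: 3.47
tool_pos: [0.2763, -1.1623, 0.2442]
orientation: [-149.8, -2.8, -167.6]
force: [-0.9, -0.2, 0.3]
opening: 0.0176
3.4667 [-64.82  63.97  71.64   9.45 -68.82 -13.21] [ 0.2763 -1.1623  0.2442] [-149.81   -2.83 -167.64] [-0.9 -0.2  0.3] 0.01763049756490159
```

```bash
python3 -m handwheel '[[[0,-0.04,0,0,0.8],[0,-0.04,0,0,0.8],[0,-0.04,0,0,0.8],[0,-0.04,0,0,0.8],[0,-0.04,0,0,0.8],[0,-0.04,0,0,0.8],[0,-0.04,0,0,0.8],[0,-0.04,0,0,0.8]]]'; python3 st.py
python3 - <<'E'
from h import *
from scipy.spatial.transform import Rotation as R
o=telemetry.get_obs();r=R.from_euler('xyz',o['orientation'],degrees=True).as_matrix();print(r.round(3)); z=r[:,2]
print('tilt',np.degrees(np.arccos(-z[2])),'az',np.degrees(np.arctan2(z[1],z[0])))
# measure
acc={}
pics=[vision.snapshot(n) for n in ('top','scene','top','scene')]
for p in pics:
    for k in ['stray','mate','jar','carton','vial','rack']:
        for r_ in place_of(k,p)[:1]:
            print(p['shot'],k,round(r_['conf'],2),ray(p,r_['xy']).round(4)[:2])
save(pics[0],'top1.png'); save(pics[1],'scene1.png'); np.savez('tc.npz',m=pics[0]['mtx'],T=pics[0]['cam_to_world'])
E
```

```text
clock: 4.13
tool_pos: [0.2913, -1.2061, 0.3515]
orientation: [-136.7, -3.8, -168.4]
force: [0.3, 0.2, -0.6]
opening: 0.0177
4.1333 [-64.16  61.57  71.66  14.55 -59.01 -15.55] [ 0.2913 -1.2061  0.3515] [-136.75   -3.82 -168.39] [ 0.3  0.2 -0.6] 0.01769203750986976
[[-0.977 -0.191  0.09 ]
 [-0.201  0.704 -0.681]
 [ 0.067 -0.684 -0.727]]
tilt 43.387689314215805 az -82.43895616352559
5 stray 0.69 [0.4901 0.1937]
5 mate 0.58 [ 0.5442 -0.2127]
5 jar 0.89 [ 0.4694 -0.232 ]
5 carton 0.76 [ 0.6242 -0.21  ]
5 vial 0.9 [ 0.5227 -0.3538]
6 stray 0.88 [0.4891 0.2035]
6 mate 0.77 [ 0.5581 -0.2133]
6 jar 0.75 [ 0.553  -0.2184]
6 carton 0.67 [ 0.6213 -0.2004]
6 vial 0.74 [ 0.5083 -0.3517]
6 rack 0.74 [ 0.5479 -0.198 ]
7 stray 0.66 [0.4913 0.1945]
7 mate 0.69 [ 0.5424 -0.2077]
7 jar 0.87 [ 0.473  -0.2316]
7 carton 0.56 [ 0.6208 -0.2096]
7 vial 0.96 [ 0.5244 -0.3503]
8 stray 0.63 [0.4968 0.1944]
8 mate 0.77 [ 0.5525 -0.2147]
8 jar 0.95 [ 0.4691 -0.2403]
8 carton 0.73 [ 0.6234 -0.2121]
8 vial 0.74 [ 0.5157 -0.354 ]
8 rack 0.6 [ 0.547  -0.1971]
```

Tilt is 43° at azimuth −82°. Next I'll fit the rack pose by matching projected edges to the top image.

```bash
cat > fit.py <<'E'
import numpy as np, cv2
from scipy.optimize import minimize
d=np.load('tc.npz');K=d['m'];T=d['T'];img=cv2.imread('pics/top1.png')
Ti=np.linalg.inv(T)
def proj(P):
    c=Ti[:3,:3]@np.asarray(P).T+Ti[:3,3:];q=K@c;return (q[:2]/q[2]).T
def segs(x,y,a):
    c,s=np.cos(a),np.sin(a);R=np.array([[c,-s],[s,c]])
    S=[]
    for yc in (-117,-39,39,117):
        for e in (-2,2):
            yy=(yc+e)/1000
            S.append(([-.058,yy,.055],[.05,yy,.055]))
    S.append(([.058,-.119,.09],[.058,.119,.09])); S.append(([.062,-.119,.09],[.062,.119,.09]))
    out=[]
    for p,q in S:
        t=np.linspace(0,1,60)[:,None];P=np.array(p)*(1-t)+np.array(q)*t
        P[:,:2]=P[:,:2]@R.T+[x,y];out.append(proj(P))
    return out
if __name__=='__main__':
    g=cv2.cvtColor(img,cv2.COLOR_BGR2GRAY).astype(np.float32)
    # ends of dividers clicked (front top ends) initial guess by least squares
    cl=np.array([[335,157],[341.5,196],[349,234.5],[357.5,274.5]])
    e=cv2.Canny(cv2.GaussianBlur(g,(3,3),0).astype(np.uint8),25,60)
    dt=np.minimum(cv2.distanceTransform(255-e,cv2.DIST_L2,5),6)
    def cost(v):
        P=np.vstack(segs(*v)); m=cv2.remap(dt,P[:,0].astype(np.float32)[None],P[:,1].astype(np.float32)[None],cv2.INTER_LINEAR)
        return float(m.mean())
    best=None
    for a in np.radians(np.arange(-90,-70,1.)):
      for x in np.arange(.52,.575,.004):
        for y in np.arange(-.215,-.165,.004):
          c=cost((x,y,a)); 
          if best is None or c<best[0]: best=(c,(x,y,a))
    r=minimize(cost,best[1],method='Nelder-Mead',options=dict(initial_simplex=np.array(best[1])+np.array([[0,0,0],[.004,0,0],[0,.004,0],[0,0,.015]]))) 
    print(best[0],r.fun,r.x[:2],np.degrees(r.x[2])); np.save('rack.npy',r.x)
    o=cv2.resize(img[130:300,310:480],None,fx=3.5,fy=3.5,interpolation=cv2.INTER_CUBIC);o=cv2.convertScaleAbs(o,alpha=1.5)
    for s in segs(*r.x): cv2.polylines(o,[np.int32(((s+.5-[310,130])*3.5))],False,(0,0,255),1)
    cv2.imwrite('pics/fit.png',o)
E
python3 fit.py
```

```text
1.1699687242507935 1.055189609527588 [ 0.54262719 -0.19137627] -80.40747966852437
```

View pics/fit.png

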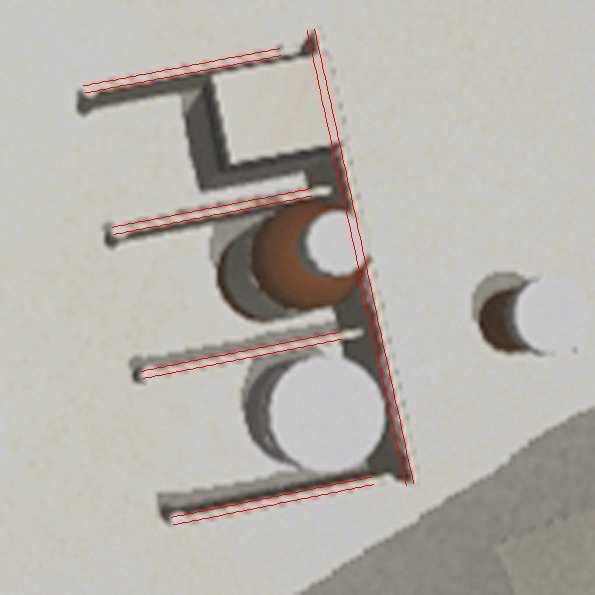

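```bash
cat > bot.py <<'E'
from h import *
from scipy.optimize import minimize
def mask(p,x,y):
    Ti=np.linalg.inv(p['cam_to_world']);K=np.array(p['mtx']);t=np.linspace(0,2*np.pi,60)
    m=np.zeros((1600,2560),np.uint8)
    for parts in [[(27,0),(27,135)],[(27,135),(15,165),(14,190)]]:
        P=np.vstack([np.c_[x+r/1e3*np.cos(t),y+r/1e3*np.sin(t),0*t+z/1e3] for r,z in parts])
        c=Ti[:3,:3]@P.T+Ti[:3,3:];q=K@c;q=(q[:2]/q[2]).T
        cv2.fillConvexPoly(m,cv2.convexHull(np.int32(np.round((q+.5)*4))),255)
    return cv2.resize(m,(640,400),interpolation=cv2.INTER_AREA)/255.
def fit(name,x0,views=('top','scene')):
    res={}
    for v in views:
        p=vision.snapshot(v); s=silhouettes(name,p)
        s=[a for a in s if a['conf']>.3]
        if not s: print(v,'none');continue
        S=s[0]['region'].astype(float)
        f=lambda w:1-np.minimum(S,mask(p,*w)).sum()/np.maximum(S,mask(p,*w)).sum()
        r=minimize(f,x0,method='Nelder-Mead',options=dict(initial_simplex=np.array(x0)+np.array([[0,0],[.01,0],[0,.01]]),xatol=3e-4))
        res[v]=r.x;print(name,v,s[0]['conf'],r.x.round(4),'IoU',round(1-r.fun,3))
    return res
def rk(xy):
    x,y,a=np.load('rack.npy');d=np.array(xy[:2])-[x,y];return np.array([d@[np.cos(a),np.sin(a)],d@[-np.sin(a),np.cos(a)]])
if __name__=='__main__':
    a=fit('stray',[.4925,.196]);b=fit('mate',[.546,-.216])
    for k in (a,b):
        for v in k: print(v,rk(k[v]).round(4))
    print(telemetry.get_obs()['clock'])
E
python3 bot.py
```

```text
top none
stray scene 0.72 [0.4956 0.1951] IoU 0.936
mate top 0.92 [ 0.5493 -0.2171] IoU 0.96
mate scene 0.74 [ 0.546 -0.216] IoU 0.0
scene [-0.3889  0.018 ]
top [0.0265 0.0023]
scene [ 0.0248 -0.0008]
5.9333
```

Rack axis is −80.4°, stray is at rack (−389, +17) mm and mate is at (26, 2) mm. I'll back off, then turn the gripper −90° about its own axis. That makes the two fingertips, side by side, lead low with the body trailing.

```bash
python3 -m handwheel '[[[0,0,-0.04,0,0.8],[0,0,-0.04,0,0.8],[0,0,-0.04,0,0.8],[0,0,0,-0.12,0.8],[0,0,0,-0.12,0.8],[0,0,0,-0.12,0.8],[0,0,0,-0.12,0.8],[0,0,0,-0.12,0.8],[0,0,0,-0.12,0.8],[0,0,0,-0.12,0.8],[0,0,0,-0.12,0.8],[0,0,0,-0.12,0.8],[0,0,0,-0.12,0.8],[0,0,0,-0.12,0.8],[0,0,0,-0.12,0.8],[0,0,0,-0.12,0.8]]]'; python3 st.py
cat > go.py <<'E'
import sys
from h import *
from scipy.spatial.transform import Rotation as R
o=telemetry.get_obs();r=R.from_euler('xyz',o['orientation'],degrees=True).as_matrix();z=r[:,2]
print(r.round(3).tolist(),'tilt',np.degrees(np.arccos(-z[2])).round(1),'az',np.degrees(np.arctan2(z[1],z[0])).round(1),'xaz',np.degrees(np.arctan2(r[1,0],r[0,0])).round(1))
p=o['tool_pos'];print(o['clock'],p.round(4),o['force'].round(1),o['joint_pos'].round(1))
a=[float(v) for v in sys.argv[1:]]
for i in range(0,len(a),3):
    q=np.array(a[i:i+3]);d=r.T@(q-p);n=int(np.ceil(np.linalg.norm(d)/.040));print(q,'total',d.round(4),'rows',n,'each',(d/n).round(4));p=q
E
python3 go.py 0.54 -0.3 0.4 0.485 0.31 0.35 .485 .31 .06
```

```text
clock: 7.27
tool_pos: [0.2804, -1.1248, 0.437]
orientation: [175.1, -43.0, -75.2]
force: [-1.0, 0.3, -0.4]
opening: 0.0177
7.2667 [-62.66  46.53  50.53  16.71 -53.69  70.52] [ 0.2804 -1.1248  0.437 ] [175.05 -43.01 -75.21] [-1.   0.3 -0.4] 0.017733690306246202
[[0.187, -0.978, 0.09], [-0.707, -0.198, -0.679], [0.682, 0.063, -0.729]] tilt 43.2 az -82.4 xaz -75.2
7.2667 [ 0.2804 -1.1248  0.437 ] [-1.   0.3 -0.4] [-62.7  46.5  50.5  16.7 -53.7  70.5]
[ 0.54 -0.3   0.4 ] total [-0.5599 -0.4191 -0.5097] rows 22 each [-0.0255 -0.0191 -0.0232]
[0.485 0.31  0.35 ] total [-0.4757 -0.0698 -0.3828] rows 16 each [-0.0297 -0.0044 -0.0239]
[0.485 0.31  0.06 ] total [-0.1978 -0.0183  0.2113] rows 8 each [-0.0247 -0.0023  0.0264]
```

```bash
python3 -m handwheel '[[[0,0,0,0.092,0.8]]]'; 
python3 go.py 0.54 -0.3 0.4 0.485 0.31 0.35 .485 .31 .06
```

```text
clock: 7.35
tool_pos: [0.2805, -1.1248, 0.437]
orientation: [179.4, -43.2, -81.6]
force: [0.0, -0.2, 0.3]
opening: 0.0173
[[0.106, -0.99, 0.09], [-0.721, -0.139, -0.679], [0.685, 0.007, -0.729]] tilt 43.2 az -82.4 xaz -81.6
7.35 [ 0.2805 -1.1248  0.437 ] [ 0.  -0.2  0.3] [-62.7  46.5  50.5  16.7 -53.7  65.8]
[ 0.54 -0.3   0.4 ] total [-0.5922 -0.3721 -0.5097] rows 22 each [-0.0269 -0.0169 -0.0232]
[0.485 0.31  0.35 ] total [-0.4798 -0.0308 -0.3827] rows 16 each [-0.03   -0.0019 -0.0239]
[0.485 0.31  0.06 ] total [-0.1986 -0.0021  0.2113] rows 8 each [-0.0248 -0.0003  0.0264]
```

```bash
python3 -m handwheel '[[[-0.027,-0.017,-0.023,0,0.8],[-0.027,-0.017,-0.023,0,0.8],[-0.027,-0.017,-0.023,0,0.8],[-0.027,-0.017,-0.023,0,0.8],[-0.027,-0.017,-0.023,0,0.8],[-0.027,-0.017,-0.023,0,0.8],[-0.027,-0.017,-0.023,0,0.8],[-0.027,-0.017,-0.023,0,0.8],[-0.027,-0.017,-0.023,0,0.8],[-0.027,-0.017,-0.023,0,0.8],[-0.027,-0.017,-0.023,0,0.8]]]'; 
python3 go.py 0.54 -0.3 0.4 0.485 0.31 0.35
```

```text
clock: 8.27
tool_pos: [0.4154, -0.7166, 0.4195]
orientation: [-179.7, -43.3, -82.9]
force: [1.0, -0.6, 0.8]
opening: 0.0179
[[0.09, -0.992, 0.09], [-0.722, -0.127, -0.68], [0.686, -0.004, -0.728]] tilt 43.3 az -82.4 xaz -82.9
8.2667 [ 0.4154 -0.7166  0.4195] [ 1.  -0.6  0.8] [-39.6  11.5 -19.   51.4 -36.6  10.4]
[ 0.54 -0.3   0.4 ] total [-0.3032 -0.1765 -0.2577] rows 11 each [-0.0276 -0.016  -0.0234]
[0.485 0.31  0.35 ] total [-0.4798 -0.0229 -0.3832] rows 16 each [-0.03   -0.0014 -0.024 ]
```

```bash
python3 -m handwheel '[[[-0.027,-0.016,-0.023,0,0.8],[-0.027,-0.016,-0.023,0,0.8],[-0.027,-0.016,-0.023,0,0.8],[-0.027,-0.016,-0.023,0,0.8],[-0.027,-0.016,-0.023,0,0.8],[-0.027,-0.016,-0.023,0,0.8]]]'; 
python3 go.py 0.54 -0.3 0.4 0.485 0.31 0.35
```

```text
clock: 8.77
tool_pos: [0.4835, -0.4939, 0.4097]
orientation: [-179.6, -43.3, -83.0]
force: [1.4, -0.0, -0.6]
opening: 0.0175
[[0.089, -0.992, 0.091], [-0.723, -0.127, -0.68], [0.686, -0.005, -0.728]] tilt 43.3 az -82.4 xaz -83.0
8.7667 [ 0.4835 -0.4939  0.4097] [ 1.4 -0.  -0.6] [-16.3   2.9 -30.7  54.2 -50.6 -10.4]
[ 0.54 -0.3   0.4 ] total [-0.1417 -0.0807 -0.1196] rows 6 each [-0.0236 -0.0134 -0.0199]
[0.485 0.31  0.35 ] total [-0.4799 -0.0227 -0.3831] rows 16 each [-0.03   -0.0014 -0.0239]
```

```bash
python3 -m handwheel '[[[-0.024,-0.02,-0.02,0,0.8],[-0.024,-0.02,-0.02,0,0.8],[-0.024,-0.02,-0.02,0,0.8],[-0.024,-0.02,-0.02,0,0.8],[-0.024,-0.02,-0.02,0,0.8],[-0.024,-0.02,-0.02,0,0.8]]]'; 
python3 go.py 0.54 0 0.38  0.485 0.31 0.35
```

```text
clock: 9.27
tool_pos: [0.5792, -0.2929, 0.3988]
orientation: [-179.6, -43.2, -83.0]
force: [0.8, -1.2, 0.2]
opening: 0.0177
[[0.089, -0.992, 0.091], [-0.723, -0.127, -0.679], [0.685, -0.005, -0.729]] tilt 43.2 az -82.4 xaz -83.0
9.2667 [ 0.5792 -0.2929  0.3988] [ 0.8 -1.2  0.2] [  8.5   6.4 -26.8  48.1 -67.  -25.1]
[0.54 0.   0.38] total [-0.2282  0.0017 -0.1887] rows 8 each [-0.0285  0.0002 -0.0236]
[0.485 0.31  0.35 ] total [-0.2496  0.0152 -0.1936] rows 8 each [-0.0312  0.0019 -0.0242]
```

```bash
python3 -m handwheel '[[[-0.0285,0,-0.0236,0,0.8],[-0.0285,0,-0.0236,0,0.8],[-0.0285,0,-0.0236,0,0.8],[-0.0285,0,-0.0236,0,0.8],[-0.0285,0,-0.0236,0,0.8],[-0.0285,0,-0.0236,0,0.8],[-0.0285,0,-0.0236,0,0.8],[-0.0285,0,-0.0236,0,0.8]]]'; 
python3 go.py  0.485 0.31 0.35; python3 -m handwheel '[[[-0.031,0.0019,-0.0242,0,0.8],[-0.031,0.0019,-0.0242,0,0.8],[-0.031,0.0019,-0.0242,0,0.8],[-0.031,0.0019,-0.0242,0,0.8]]]'; 
python3 go.py  0.485 0.31 0.35 .485 .31 .06
```

```text
clock: 9.93
tool_pos: [0.5409, 0.0001, 0.3799]
orientation: [-179.6, -43.2, -82.9]
force: [0.6, 0.1, -0.3]
opening: 0.017
[[0.09, -0.992, 0.091], [-0.724, -0.127, -0.678], [0.684, -0.005, -0.729]] tilt 43.2 az -82.4 xaz -82.9
9.9333 [5.409e-01 1.000e-04 3.799e-01] [ 0.6  0.1 -0.3] [ 42.    8.6 -23.   34.4 -87.  -45.7]
[0.485 0.31  0.35 ] total [-0.2498  0.0161 -0.1935] rows 8 each [-0.0312  0.002  -0.0242]
clock: 10.27
tool_pos: [0.5134, 0.1546, 0.3654]
orientation: [-179.6, -43.2, -82.9]
force: [1.4, -0.8, 0.1]
opening: 0.0177
[[0.09, -0.992, 0.091], [-0.724, -0.127, -0.678], [0.684, -0.005, -0.729]] tilt 43.2 az -82.4 xaz -82.9
10.2667 [0.5134 0.1546 0.3654] [ 1.4 -0.8  0.1] [ 55.5  14.9 -14.6  27.4 -94.7 -54.6]
[0.485 0.31  0.35 ] total [-0.1256  0.0084 -0.0967] rows 4 each [-0.0314  0.0021 -0.0242]
[0.485 0.31  0.06 ] total [-0.1984  0.0014  0.2115] rows 8 each [-0.0248  0.0002  0.0264]
```

```bash
python3 -m handwheel '[[[-0.0314,0.0021,-0.0242,0,0.8],[-0.0314,0.0021,-0.0242,0,0.8],[-0.0314,0.0021,-0.0242,0,0.8],[-0.0314,0.0021,-0.0242,0,0.8],[-0.0248,0.0002,0.0264,0,0.8],[-0.0248,0.0002,0.0264,0,0.8],[-0.0248,0.0002,0.0264,0,0.8],[-0.0248,0.0002,0.0264,0,0.8],[-0.0248,0.0002,0.0264,0,0.8],[-0.0248,0.0002,0.0264,0,0.8]]]'; 
python3 go.py .48 .31 .06 .48 .31 .03
python3 - <<'E'
from h import *
from bot import *
for n in ('scene','top','wrist'):
    p=vision.snapshot(n); save(p,n+'2.png')
print(fit('stray',[.494,.195],('top','scene','top')))
E
```

```text
clock: 11.1
tool_pos: [0.4854, 0.3083, 0.131]
orientation: [-179.6, -43.1, -82.9]
force: [1.3, -0.1, -0.6]
opening: 0.0176
[[0.09, -0.992, 0.09], [-0.724, -0.127, -0.678], [0.684, -0.005, -0.73]] tilt 43.1 az -82.4 xaz -82.9
11.1 [0.4854 0.3083 0.131 ] [ 1.3 -0.1 -0.6] [ 65.1  33.8 -15.3  21.9 -79.9 -69.5]
[0.48 0.31 0.06] total [-0.0502  0.0055  0.0501] rows 2 each [-0.0251  0.0027  0.0251]
[0.48 0.31 0.03] total [-0.0205  0.0001  0.0219] rows 1 each [-0.0205  0.0001  0.0219]
stray top 0.97 [0.4946 0.1952] IoU 0.942
stray scene 0.93 [0.4956 0.1954] IoU 0.936
stray top 0.59 [0.4932 0.1957] IoU 0.958
{'top': array([0.49316411, 0.19572784]), 'scene': array([0.49562668, 0.19537422])}
```

View pics/scene2.png

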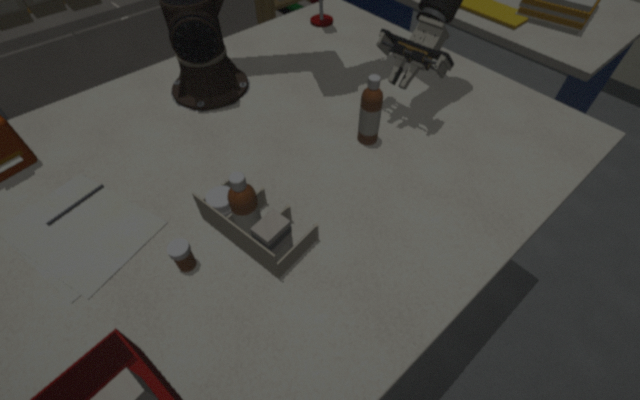

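View pics/wrist2.png

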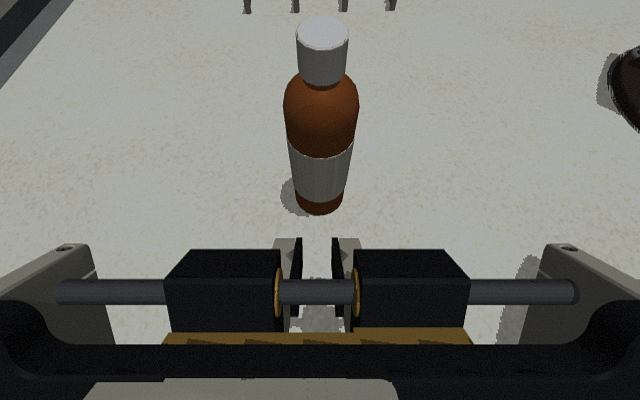

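The wrist view shows the bottle base at (320, 205), centred ahead of the nearly closed fingers, which sit at x≈318. The scene view shows the tilted gripper behind it. Both cameras agree on (0.4945, 0.195). I'll lower to pushing height.

```bash
python3 -m handwheel '[[[-0.0251,0.0025,0.0251,0,0.8],[-0.0251,0.0025,0.0251,0,0.8],[-0.0115,0,0.0122,0,0.8],[-0.0115,0,0.0122,0,0.8],[0,0,0,0,0.8]]]'; 
python3 go.py .4804 .31 .025 .4852 .27 .025 .53 -.123 .025
```

```text
clock: 11.97
tool_pos: [0.4799, 0.3088, 0.026]
orientation: [-179.8, -43.3, -82.8]
force: [-0.5, -1.3, -0.7]
opening: 0.0174
[[0.091, -0.992, 0.088], [-0.722, -0.127, -0.681], [0.686, -0.002, -0.727]] tilt 43.3 az -82.6 xaz -82.8
11.9667 [0.4799 0.3088 0.026 ] [-0.5 -1.3 -0.7] [ 65.4  41.  -19.   22.7 -70.2 -73.8]
[0.4804 0.31   0.025 ] total [-0.0015 -0.0006 -0.    ] rows 1 each [-0.0015 -0.0006 -0.    ]
[0.4852 0.27   0.025 ] total [0.0293 0.0003 0.0277] rows 2 each [0.0146 0.0002 0.0138]
[ 0.53  -0.123  0.025] total [0.2876 0.0053 0.2715] rows 10 each [0.0288 0.0005 0.0271]
```

```bash
python3 -m handwheel '[[[0.0073,0,0.0069,0,0.8],[0.0073,0,0.0069,0,0.8],[0.0073,0,0.0069,0,0.8],[0.0073,0,0.0069,0,0.8],[0.0073,0,0.0069,0,0.8],[0.0022,0,0.0021,0,0.8],[0.0022,0,0.0021,0,0.8],[0.0022,0,0.0021,0,0.8],[0.0022,0,0.0021,0,0.8],[0.0022,0,0.0021,0,0.8],[0.0022,0,0.0021,0,0.8],[0.0022,0,0.0021,0,0.8],[0.0022,0,0.0021,0,0.8],[0.0022,0,0.0021,0,0.8],[0.0015,0,0.0014,0,0.8],[0.0007,0,0.0007,0,0.8]]]'
cat > chk.py <<'E'
import sys
from bot import *
n=sys.argv[1];g=[float(v) for v in sys.argv[2:4]]
p=vision.snapshot('wrist');save(p,'w%s.png'%n)
r=fit('stray',g)
for v in r: print(v,rk(r[v]).round(4))
o=telemetry.get_obs();print('tcp rk',rk(o['tool_pos']).round(4),o['tool_pos'].round(4),o['force'].round(1),o['clock'])
E
python3 chk.py 3 .4965 .18
```

```text
clock: 13.3
tool_pos: [0.4908, 0.2295, 0.0273]
orientation: [-179.7, -43.2, -82.9]
force: [-0.3, 1.0, -0.5]
opening: 0.0175
stray top 0.72 [0.495  0.1865] IoU 0.966
stray scene 0.61 [0.4971 0.186 ] IoU 0.944
top [-0.3805  0.016 ]
scene [-0.3797  0.018 ]
tcp rk [-0.4238  0.019 ] [0.4908 0.2297 0.0273] [ 1.   0.9 -0.2] 13.55
```

View pics/w3.png

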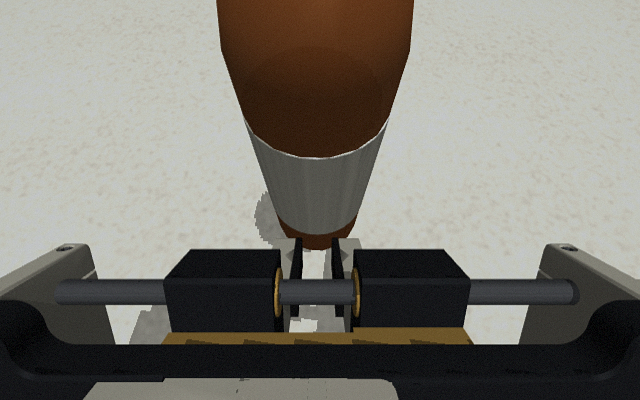

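The bottle slides upright in the finger cradle, with its base centred at (315, 243). I'll keep pushing gently.

```bash
python3 -m handwheel '[[[0.0015,0,0.0015,0,0.8],[0.003,0,0.0029,0,0.8],[0.003,0,0.0029,0,0.8],[0.003,0,0.0029,0,0.8],[0.003,0,0.0029,0,0.8],[0.003,0,0.0029,0,0.8],[0.003,0,0.0029,0,0.8],[0.003,0,0.0029,0,0.8],[0.003,0,0.0029,0,0.8],[0.003,0,0.0029,0,0.8],[0.003,0,0.0029,0,0.8],[0.003,0,0.0029,0,0.8],[0.003,0,0.0029,0,0.8],[0.003,0,0.0029,0,0.8],[0.003,0,0.0029,0,0.8],[0.003,0,0.0029,0,0.8],[0.003,0,0.0029,0,0.8],[0.003,0,0.0029,0,0.8],[0.002,0,0.0019,0,0.8],[0.001,0,0.001,0,0.8]]]'; 
python3 chk.py 4 .504 .11
```

```text
clock: 15.22
tool_pos: [0.5006, 0.1525, 0.0262]
orientation: [-179.7, -43.2, -82.9]
force: [-0.1, 2.8, 1.9]
opening: 0.0175
stray top 0.68 [0.505  0.1101] IoU 0.963
stray scene 0.6 [0.5065 0.1098] IoU 0.937
top [-0.3035  0.0131]
scene [-0.3029  0.0146]
tcp rk [-0.3464  0.0157] [0.5004 0.1528 0.0261] [0.2 0.3 0.4] 15.4667
```

View pics/w4.png

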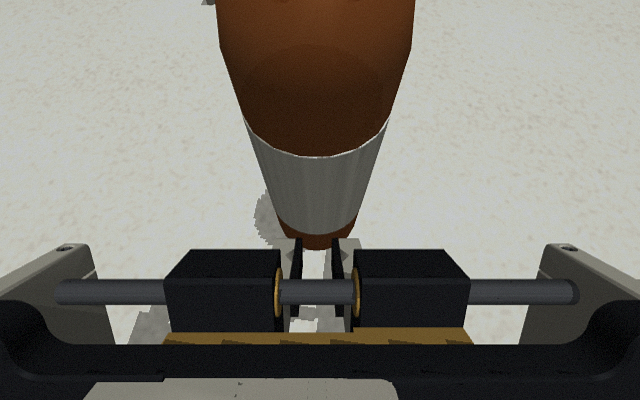

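```bash
python3 -m handwheel '[[[0.0015,0,0.0014,0,0.8],[0.003,0,0.0028,0,0.8],[0.003,0,0.0029,0,0.8],[0.003,0,0.0028,0,0.8],[0.003,0,0.0029,0,0.8],[0.003,0,0.0028,0,0.8],[0.003,0,0.0029,0,0.8],[0.003,0,0.0028,0,0.8],[0.003,0,0.0029,0,0.8],[0.003,0,0.0028,0,0.8],[0.003,0,0.0029,0,0.8],[0.003,0,0.0028,0,0.8],[0.003,0,0.0029,0,0.8],[0.003,0,0.0028,0,0.8],[0.003,0,0.0029,0,0.8],[0.003,0,0.0028,0,0.8],[0.003,0,0.0029,0,0.8],[0.003,0,0.0028,0,0.8],[0.003,0,0.0029,0,0.8],[0.003,0,0.0028,0,0.8]]]'; python3 -m handwheel '[[[0.003,0,0.0028,0,0.8],[0.003,0,0.0028,0,0.8],[0.003,0,0.0029,0,0.8],[0.003,0,0.0028,0,0.8],[0.003,0,0.0029,0,0.8],[0.003,0,0.0028,0,0.8],[0.003,0,0.0029,0,0.8],[0.003,0,0.0028,0,0.8],[0.003,0,0.0029,0,0.8],[0.003,0,0.0028,0,0.8],[0.003,0,0.0029,0,0.8],[0.003,0,0.0028,0,0.8],[0.003,0,0.0029,0,0.8],[0.003,0,0.0028,0,0.8],[0.003,0,0.0029,0,0.8],[0.003,0,0.0028,0,0.8],[0.0015,0,0.0015,0,0.8],[0.0008,0,0.0007,0,0.8]]]'; 
python3 chk.py 5 .524 -.04
python3 - <<'E'
from h import *
for n in ('scene','top'):
    p=vision.snapshot(n); save(p,n+'5.png')
c=cv2.imread('pics/top5.png')[110:310,200:500]; cv2.imwrite('pics/topz5.png',cv2.resize(cv2.convertScaleAbs(c,alpha=1.6),None,fx=2.6,fy=2.6,interpolation=cv2.INTER_CUBIC))
E
```

```text
clock: 17.13
tool_pos: [0.5109, 0.0728, 0.0259]
orientation: [-179.7, -43.2, -82.9]
force: [-0.3, 3.0, 2.7]
opening: 0.0174
clock: 18.63
tool_pos: [0.5195, 0.0038, 0.0255]
orientation: [-179.7, -43.2, -82.9]
force: [-0.3, 2.8, 2.5]
opening: 0.0174
stray top 0.83 [ 0.523  -0.0384] IoU 0.961
stray scene 0.67 [ 0.5255 -0.0379] IoU 0.932
top [-0.1541  0.0061]
scene [-0.1541  0.0087]
tcp rk [-0.1967  0.0097] [0.5194 0.0042 0.0254] [ 0.3 -0.7  0.6] 18.8833
```

View pics/topz5.png

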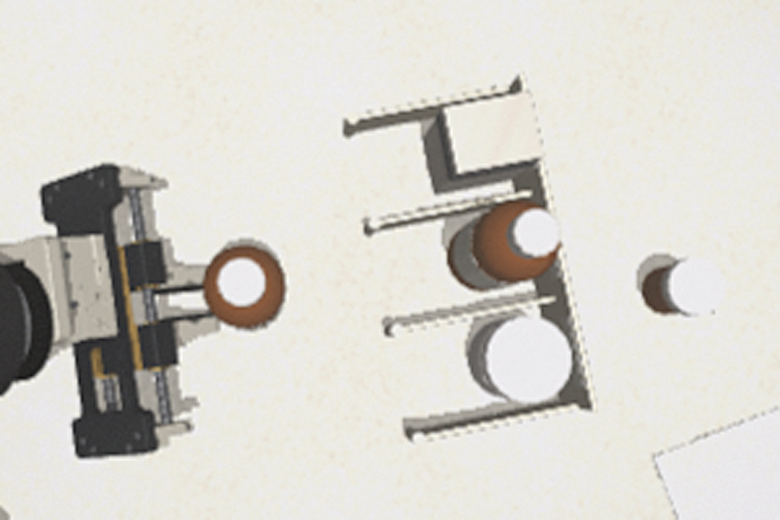

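View pics/w5.png

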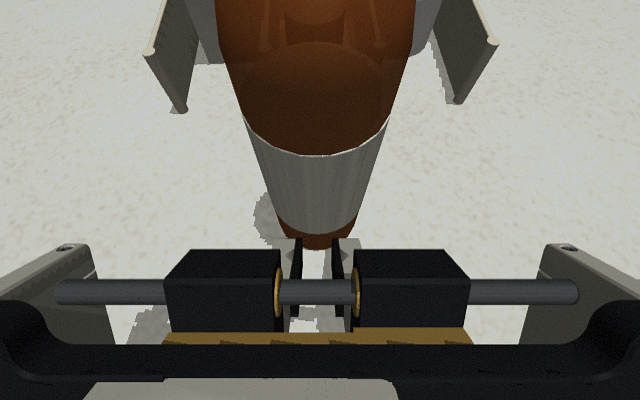

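Upright and on course. In the wrist view the lane posts at x=180 and x=455 are symmetric about the bottle at 316. I'll push into the lane mouth.

```bash
python3 -m handwheel '[[[0.0015,0,0.0014,0,0.8],[0.003,0,0.0028,0,0.8],[0.003,0,0.0028,0,0.8],[0.003,0,0.0029,0,0.8],[0.003,0,0.0028,0,0.8],[0.003,0,0.0029,0,0.8],[0.003,0,0.0028,0,0.8],[0.003,0,0.0029,0,0.8],[0.003,0,0.0028,0,0.8],[0.003,0,0.0029,0,0.8],[0.003,0,0.0028,0,0.8],[0.003,0,0.0029,0,0.8],[0.003,0,0.0028,0,0.8],[0.003,0,0.0029,0,0.8],[0.003,0,0.0028,0,0.8],[0.003,0,0.0029,0,0.8],[0.003,0,0.0028,0,0.8],[0.003,0,0.0028,0,0.8],[0.003,0,0.0028,0,0.8],[0.0015,0,0.0014,0,0.8]]]'; 
python3 chk.py 6 .533 -.115
python3 - <<'E'
from h import *
from bot import *
r=fit('mate',[.548,-.217])
for v in r: print(v,rk(r[v]).round(4))
for n in ('scene','top'):
    p=vision.snapshot(n); save(p,n+'6.png')
c=cv2.imread('pics/top6.png')[140:270,300:470]; cv2.imwrite('pics/topz6.png',cv2.resize(cv2.convertScaleAbs(c,alpha=1.6),None,fx=4,fy=4,interpolation=cv2.INTER_CUBIC))
E
```

```text
clock: 20.65
tool_pos: [0.5295, -0.0741, 0.0253]
orientation: [-179.7, -43.2, -82.9]
force: [0.9, 2.4, 2.1]
opening: 0.0174
stray top 0.57 [ 0.5338 -0.1161] IoU 0.966
stray scene 0.76 [ 0.5332 -0.1162] IoU 0.885
top [-0.0757  0.0038]
scene [-0.0757  0.0033]
tcp rk [-0.1182  0.0065] [ 0.5293 -0.0737  0.0252] [ 0.2 -0.1  0.1] 20.9
mate top 0.89 [ 0.5487 -0.2166] IoU 0.948
mate scene 0.87 [ 0.5459 -0.2148] IoU 0.725
top [0.0259 0.0018]
scene [ 0.0236 -0.0007]
```

View pics/topz6.png

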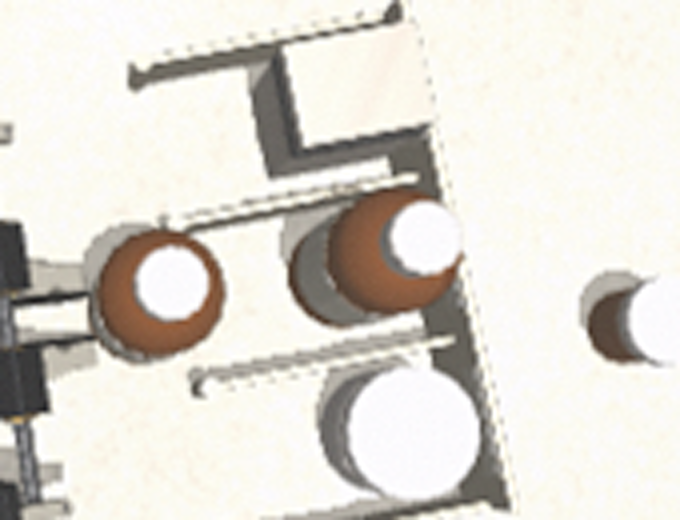

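View pics/w6.png

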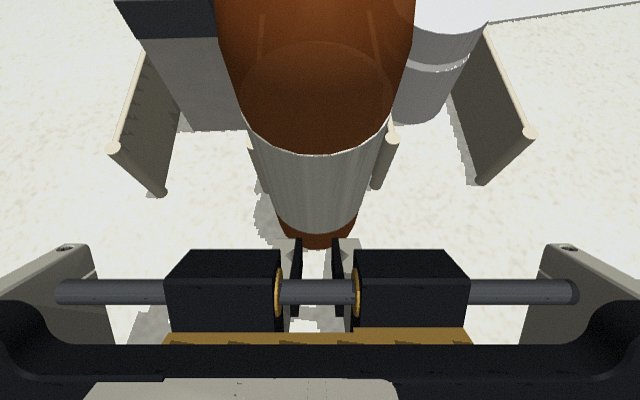

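The gap to the mate is about 47 mm, and the bottle is centred between the posts at (250, 145) and (390, 135). I'll push 41 mm more and remeasure.

```bash
python3 -m handwheel '[[[0.0015,0,0.0014,0,0.8],[0.003,0,0.0028,0,0.8],[0.003,0,0.0028,0,0.8],[0.003,0,0.0028,0,0.8],[0.003,0,0.0028,0,0.8],[0.003,0,0.0029,0,0.8],[0.003,0,0.0028,0,0.8],[0.003,0,0.0028,0,0.8],[0.003,0,0.0028,0,0.8],[0.002,0,0.0019,0,0.8],[0.0015,0,0.0014,0,0.8],[0.0007,0,0.0006,0,0.8]]]'; 
python3 chk.py 7 .539 -.155
cat > look.py <<'E'
import sys
from h import *
from bot import *
n=sys.argv[1]
r=fit('mate',[.548,-.217],('top','top'))
for v in r: print(v,rk(r[v]).round(4))
for v in ('scene','top'):
    p=vision.snapshot(v); save(p,v+n+'.png')
c=cv2.imread('pics/top%s.png'%n)[150:260,320:450]; cv2.imwrite('pics/topz%s.png'%n,cv2.resize(cv2.convertScaleAbs(c,alpha=1.6),None,fx=5,fy=5,interpolation=cv2.INTER_CUBIC))
c=cv2.imread('pics/scene%s.png'%n)[140:280,160:340]; cv2.imwrite('pics/scenez%s.png'%n,cv2.resize(cv2.convertScaleAbs(c,alpha=1.6),None,fx=4,fy=4,interpolation=cv2.INTER_CUBIC))
E
python3 look.py 7
```

```text
clock: 22.2
tool_pos: [0.5347, -0.1142, 0.0254]
orientation: [-179.7, -43.2, -82.9]
force: [-0.0, 0.8, -0.5]
opening: 0.0171
stray top 0.7 [ 0.5398 -0.1573] IoU 0.963
stray scene 0.72 [ 0.5332 -0.1519] IoU 0.767
top [-0.034   0.0029]
scene [-0.0405 -0.0027]
tcp rk [-0.0778  0.0051] [ 0.5347 -0.1138  0.0254] [ 0.5 -0.8 -1. ] 22.45
mate top 0.97 [ 0.5492 -0.2174] IoU 0.869
mate top 0.76 [ 0.549  -0.2175] IoU 0.877
top [0.0268 0.0019]
```

View pics/topz7.png

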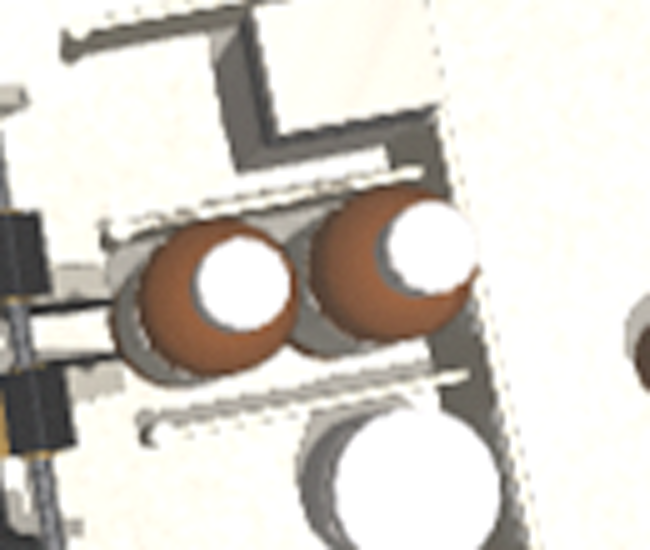

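View pics/scenez7.png

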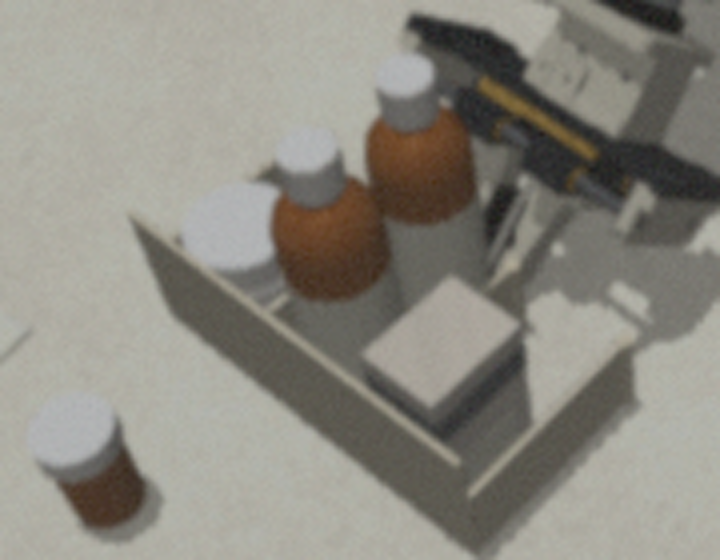

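```bash
cat > cap.py <<'E'
from h import *
from bot import rk
d=np.load('tc.npz');P=dict(mtx=d['m'],cam_to_world=d['T'])
import sys
a=[float(v) for v in sys.argv[1:]]
S=[ray(P,[320+a[i]/5-.4,150+a[i+1]/5-.4],.19) for i in (0,2)]
print([rk(s).round(4) for s in S],np.linalg.norm(S[0]-S[1]))
E
python3 cap.py 242 284 428 247
```

```text
[array([-0.0351,  0.0025]), array([0.0244, 0.0027])] 0.059521035176763194
```

Two estimates put the gap at 5.5–6.5 mm. I'll push 4.5 mm slowly.

```bash
python3 -m handwheel '[[[0.0008,0,0.0008,0,0.8],[0.0008,0,0.0008,0,0.8],[0.0008,0,0.0007,0,0.8],[0.0008,0,0.0007,0,0.8],[0,0,0,0,0.8]]]'; 
python3 chk.py 8 .539 -.160; python3 look.py 8
```

```text
clock: 23.17
tool_pos: [0.5354, -0.1183, 0.0254]
orientation: [-179.7, -43.2, -82.9]
force: [-0.1, 0.8, 0.3]
opening: 0.0175
stray top 0.65 [ 0.5397 -0.1611] IoU 0.951
stray scene 0.87 [ 0.5163 -0.1467] IoU 0.683
top [-0.0303  0.0021]
scene [-0.0484 -0.0185]
tcp rk [-0.0734  0.005 ] [ 0.5353 -0.1182  0.0254] [-0.2  0.6 -0.3] 23.4167
mate top 0.74 [ 0.549  -0.2175] IoU 0.844
mate top 0.94 [ 0.5492 -0.2181] IoU 0.833
top [0.0274 0.002 ]
```

View pics/topz8.png

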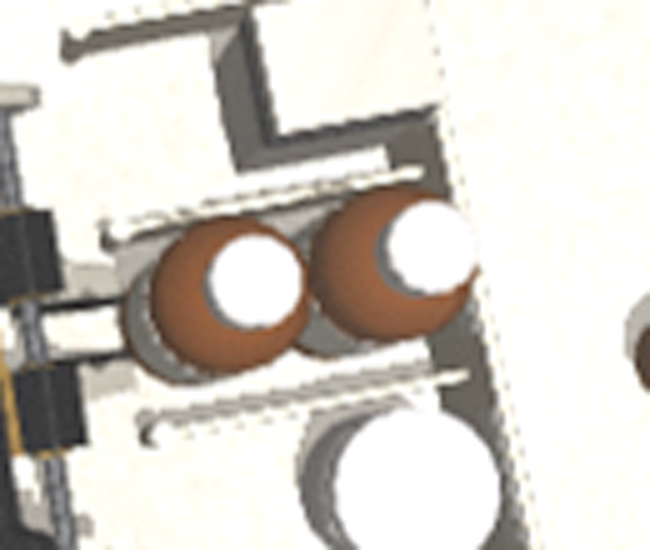

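The gap is now about 1.5 mm. One last small nudge.

```bash
python3 -m handwheel '[[[0.0004,0,0.0004,0,0.8],[0.0005,0,0.0004,0,0.8],[0,0,0,0,0.8],[0,0,0,0,0.8]]]'; 
python3 chk.py 9 .539 -.162; python3 look.py 9
```

```text
clock: 24.05
tool_pos: [0.5355, -0.1194, 0.0254]
orientation: [-179.7, -43.2, -82.9]
force: [0.1, 0.6, 0.1]
opening: 0.0176
stray top 0.78 [ 0.5399 -0.1628] IoU 0.962
stray scene 0.94 [ 0.5236 -0.1504] IoU 0.731
top [-0.0286  0.002 ]
scene [-0.0435 -0.0119]
tcp rk [-0.0722  0.005 ] [ 0.5355 -0.1193  0.0254] [-0.2  0.6 -0.5] 24.3
mate top 0.6 [ 0.5491 -0.2171] IoU 0.794
mate top 0.64 [ 0.5494 -0.2175] IoU 0.816
top [0.0269 0.0023]
```

View pics/topz9.png

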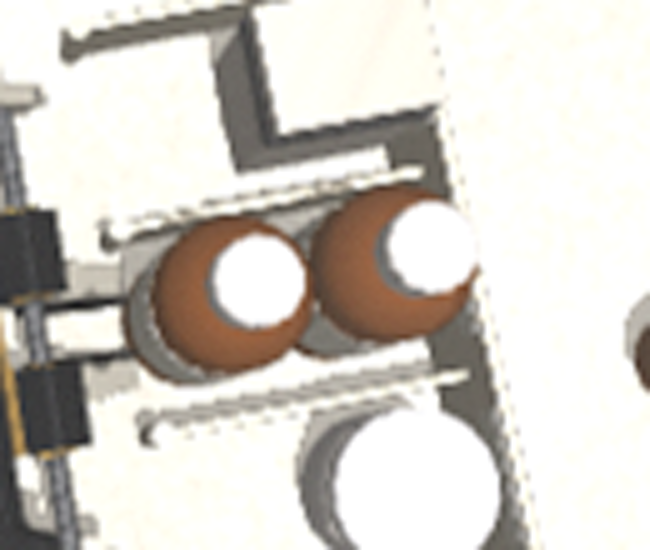

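View pics/w9.png

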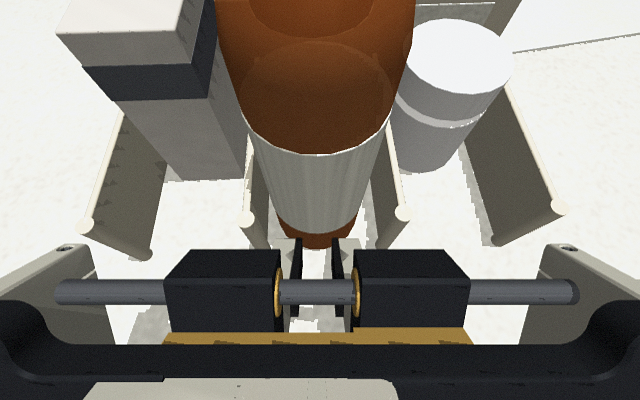

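The bottles are within about 1 mm of each other and the mate hasn't moved. I'll back straight off, then raise.

```bash
python3 -m handwheel '[[[-0.002,0,-0.0019,0,0.8],[-0.005,0,-0.0047,0,0.8],[-0.01,0,-0.0094,0,0.8],[-0.015,0,-0.0142,0,0.8],[-0.015,0,-0.0142,0,0.8],[-0.015,0,-0.0142,0,0.8],[-0.015,0,-0.0142,0,0.8],[-0.015,0,-0.0142,0,0.8],[0,0,-0.02,0,0.8],[0,0,-0.03,0,0.8],[0,0,-0.03,0,0.8],[0,0,-0.01,0,0.8],[0,0,0,0,0.8]]]'; 
python3 chk.py 10 .539 -.162; python3 look.py 10
python3 - <<'E'
from h import *
for n in ('top',):
    p=vision.snapshot(n)
    for k in ['jar','carton','vial']:
        for r in place_of(k,p)[:1]: print(k,round(r['conf'],2),ray(p,r['xy']).round(4))
E
```

```text
clock: 25.68
tool_pos: [0.5122, 0.0706, 0.0926]
orientation: [-179.5, -43.1, -82.9]
force: [1.0, 0.1, 0.2]
opening: 0.0172
stray top 0.79 [ 0.5388 -0.1614] IoU 0.937
stray scene 0.7 [ 0.5198 -0.1484] IoU 0.701
top [-0.0302  0.0013]
scene [-0.0462 -0.0154]
tcp rk [-0.259   0.0113] [0.5106 0.0658 0.0906] [-0.6 -0.2  0.2] 25.9333
mate top 0.82 [ 0.549  -0.2175] IoU 0.813
mate top 0.65 [ 0.5488 -0.2171] IoU 0.799
top [0.0264 0.0018]
jar 0.79 [ 0.4665 -0.2321  0.    ]
carton 0.66 [ 0.6298 -0.207   0.    ]
vial 0.85 [ 0.5259 -0.3504  0.    ]
```

View pics/topz10.png

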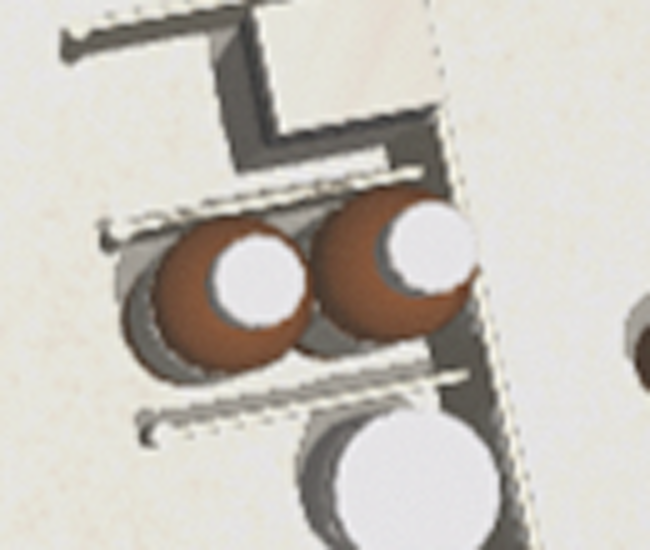

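View pics/scenez10.png

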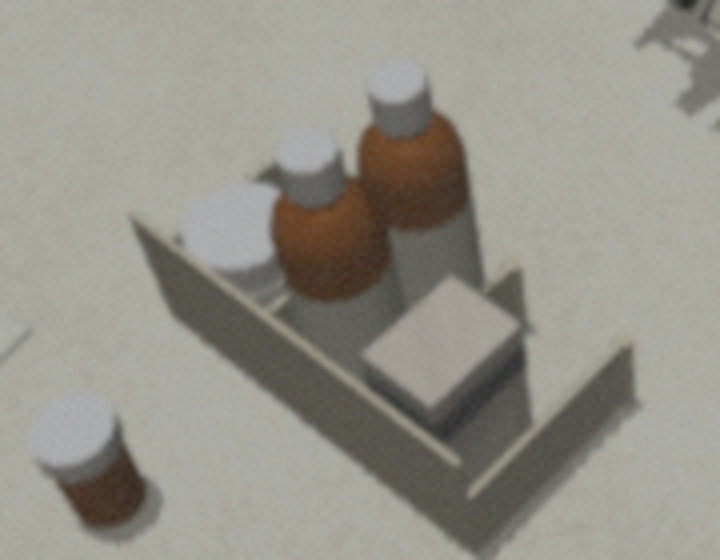

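View pics/w10.png

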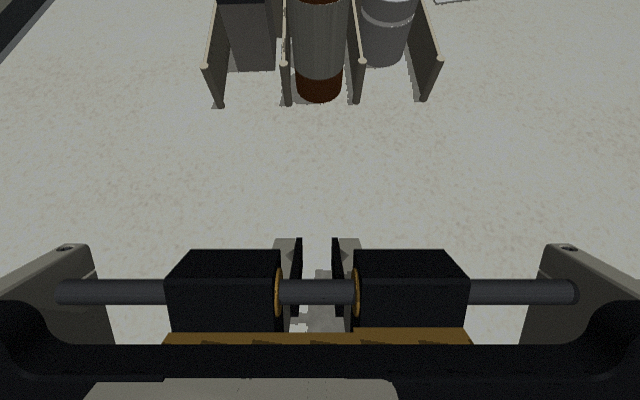

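Run:
```python
from h import *
from bot import rk
d=np.load('tc.npz');P=dict(mtx=d['m'],cam_to_world=d['T'])
for n in '7 8 9 10'.split():
    im=cv2.imread(f'pics/top{n}.png').astype(int)
    g=im.min(2);out=[]
    for c0 in ((371,206),(405,199)):
        Y,X=np.mgrid[:400,:640];near=(np.hypot(X-c0[0],Y-c0[1])<16)
        # circle: white blob connected to seed above brightness
        m=((g>128)&near).astype(np.uint8);k,l,s,c=cv2.connectedComponentsWithStats(m,connectivity=4)
        i=l[c0[1],c0[0]];out.append((c[i],s[i,4]))
    S=[ray(P,o[0],.19) for o in out];print(n,out,np.linalg.norm(S[0]-S[1]))
```

```text
7 [(array([368.29218107, 206.3127572 ]), np.int32(243)), (array([409.86507937, 197.91534392]), np.int32(378))] 0.0665922220321528
8 [(array([370.74380165, 205.83057851]), np.int32(242)), (array([409.8469657 , 197.93931398]), np.int32(379))] 0.0626475261948775
9 [(array([371.44672131, 205.77868852]), np.int32(244)), (array([409.86089239, 197.95013123]), np.int32(381))] 0.06157282120702722
10 [(array([371.45205479, 205.64383562]), np.int32(219)), (array([409.94      , 198.03142857]), np.int32(350))] 0.061614286190869776
```

Run:
```python
from h import *
from scipy.optimize import least_squares
d=np.load('tc.npz');P=dict(mtx=d['m'],cam_to_world=d['T'])
for n in '7 9 10'.split():
    g=cv2.imread(f'pics/top{n}.png').min(2).astype(np.float32);g=cv2.resize(g,None,fx=4,fy=4,interpolation=cv2.INTER_CUBIC)
    S=[]
    for c0 in ((368.4 if n=='7' else 371.4,205.9),(405.3,199.3)):
        pts=[]
        for a in np.radians(np.arange(60,301,6)):   # away from +x side
            r=np.arange(3,13,.1);x=c0[0]+r*np.cos(a);y=c0[1]+r*np.sin(a)
            v=cv2.remap(g,((x+.5)*4-.5).astype(np.float32)[None],((y+.5)*4-.5).astype(np.float32)[None],1)[0]
            i=np.where(v<115)[0]
            if len(i) : pts.append((x[i[0]],y[i[0]]))
        pts=np.array(pts)
        f=least_squares(lambda w:np.hypot(pts[:,0]-w[0],pts[:,1]-w[1])-w[2],[*c0,8.8],loss='soft_l1',f_scale=.3)
        S.append(ray(P,f.x[:2],.19));print(f.x.round(2),len(pts),end=' ')
    print(n,np.linalg.norm(S[0]-S[1]).round(4))
```

```text
[368.17 206.29   9.01] 41 [406.23 198.93   9.04] 40 7 0.0608
[371.39 205.69   9.  ] 41 [406.25 198.93   9.05] 40 9 0.0557
[371.41 205.67   8.77] 41 [406.26 198.93   8.79] 41 10 0.0557
```

Sub-pixel cap centres give a spacing of 55.7 mm, so the gap is about 1.7 mm. There's time to go back and close it by another 1.2 mm.

```bash
python3 go.py .527 -.05 .0265 .5347 -.113 .0258 .5357 -.1206 .0254
```

```text
[[0.09, -0.992, 0.09], [-0.723, -0.127, -0.679], [0.685, -0.004, -0.729]] tilt 43.2 az -82.5 xaz -82.9
26.4333 [0.5113 0.0673 0.0914] [ 1.3 -0.1 -0.1] [ 48.8  26.3 -41.   36.4 -60.2 -70.8]
[ 0.527  -0.05    0.0265] total [ 0.0418 -0.0004  0.1283] rows 4 each [ 0.0104 -0.0001  0.0321]
[ 0.5347 -0.113   0.0258] total [0.0458 0.0004 0.044 ] rows 2 each [0.0229 0.0002 0.022 ]
[ 0.5357 -0.1206  0.0254] total [ 0.0053 -0.      0.0055] rows 1 each [ 0.0053 -0.      0.0055]
```

```bash
python3 -m handwheel '[[[0.006,0,0.018,0,0.8],[0.009,0,0.0275,0,0.8],[0.009,0,0.0275,0,0.8],[0.009,0,0.0275,0,0.8],[0.009,0,0.0275,0,0.8],[0.009,0,0.0086,0,0.8],[0.009,0,0.0086,0,0.8],[0.009,0,0.0086,0,0.8],[0.006,0,0.0058,0,0.8],[0.004,0,0.0039,0,0.8],[0,0,0,0,0.8],[0,0,0,0,0.8]]]'; python3 go.py .5357 -.1206 .0254
```

```text
clock: 27.43
tool_pos: [0.5332, -0.1008, 0.0264]
orientation: [-179.7, -43.2, -82.9]
force: [0.2, 0.5, -0.9]
opening: 0.0177
[[0.089, -0.992, 0.09], [-0.723, -0.127, -0.679], [0.685, -0.004, -0.729]] tilt 43.2 az -82.5 xaz -82.9
27.4333 [ 0.5332 -0.1008  0.0264] [ 0.2  0.5 -0.9] [ 24.6  28.3 -54.8  66.3 -45.6 -81. ]
[ 0.5357 -0.1206  0.0254] total [ 0.0138 -0.      0.0144] rows 1 each [ 0.0138 -0.      0.0144]
```

```bash
python3 -m handwheel '[[[0.003,0,0.0031,0,0.8],[0.003,0,0.0031,0,0.8],[0.003,0,0.0031,0,0.8],[0.002,0,0.0021,0,0.8],[0.001,0,0.001,0,0.8],[0.0006,0,0.0006,0,0.8],[0.0006,0,0.0006,0,0.8],[0.0006,0,0.0006,0,0.8],[0,0,0,0,0.8],[0,0,0,0,0.8]]]'; python3 go.py .5357 -.1206 .0254; python3 -m handwheel '[[[-0.002,0,-0.0019,0,0.8],[-0.005,0,-0.0047,0,0.8],[-0.01,0,-0.0094,0,0.8],[-0.015,0,-0.0142,0,0.8],[-0.015,0,-0.0142,0,0.8],[-0.015,0,-0.0142,0,0.8],[-0.015,0,-0.0142,0,0.8],[-0.015,0,-0.0142,0,0.8],[0,0,-0.02,0,0.8],[0,0,-0.03,0,0.8],[0,0,-0.01,0,0.8],[0,0,0,0,0.8]]]'; python3 chk.py 11 .539 -.162; python3 look.py 11
python3 - <<'E'
from h import *
from scipy.optimize import least_squares
d=np.load('tc.npz');P=dict(mtx=d['m'],cam_to_world=d['T'])
for n in '10 11'.split():
    g=cv2.imread(f'pics/top{n}.png').min(2).astype(np.float32);g=cv2.resize(g,None,fx=4,fy=4,interpolation=cv2.INTER_CUBIC)
    S=[]
    for c0 in ((371.4,205.7),(406.2,198.9)):
        pts=[]
        for a in np.radians(np.arange(60,301,6)):
            r=np.arange(3,13,.1);x=c0[0]+r*np.cos(a);y=c0[1]+r*np.sin(a)
            v=cv2.remap(g,((x+.5)*4-.5).astype(np.float32)[None],((y+.5)*4-.5).astype(np.float32)[None],1)[0]
            i=np.where(v<115)[0]
            if len(i) : pts.append((x[i[0]],y[i[0]]))
        pts=np.array(pts)
        f=least_squares(lambda w:np.hypot(pts[:,0]-w[0],pts[:,1]-w[1])-w[2],[*c0,8.8],loss='soft_l1',f_scale=.3)
        S.append(ray(P,f.x[:2],.19));print(f.x.round(2),len(pts),end=' ')
    print(n,np.linalg.norm(S[0]-S[1]).round(4))
E
```

```text
clock: 28.27
tool_pos: [0.5357, -0.1202, 0.0255]
orientation: [-179.7, -43.2, -82.9]
force: [-0.5, 0.8, 0.0]
opening: 0.0172
[[0.09, -0.992, 0.09], [-0.723, -0.127, -0.679], [0.685, -0.004, -0.729]] tilt 43.2 az -82.5 xaz -82.9
28.2667 [ 0.5357 -0.1202  0.0255] [-0.5  0.8  0. ] [ 21.2  28.1 -55.5  70.1 -45.1 -81.6]
[ 0.5357 -0.1206  0.0254] total [0.0002 0.0001 0.0003] rows 1 each [0.0002 0.0001 0.0003]
clock: 29.27
tool_pos: [0.5151, 0.0493, 0.0707]
orientation: [-179.5, -43.1, -82.9]
force: [0.7, -0.2, -0.0]
opening: 0.0178
stray top 0.63 [ 0.5401 -0.163 ] IoU 0.967
stray scene 0.95 [ 0.5228 -0.1512] IoU 0.696
top [-0.0284  0.0022]
scene [-0.0429 -0.0128]
tcp rk [-0.2375  0.0106] [0.5135 0.0446 0.069 ] [ 0.4 -0.5  0.1] 29.5167
mate top 0.63 [ 0.5486 -0.2176] IoU 0.814
mate top 0.6 [ 0.5488 -0.217 ] IoU 0.785
top [0.0263 0.0018]
[371.43 205.66   8.77] 41 [406.24 198.91   8.78] 41 10 0.0557
[371.98 205.49   8.77] 41 [406.24 198.91   8.81] 41 11 0.0548
```

View pics/topz11.png

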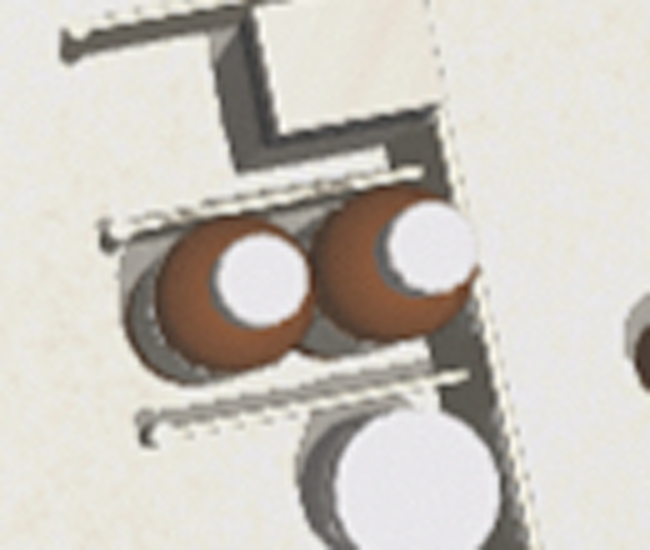

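View pics/scenez11.png

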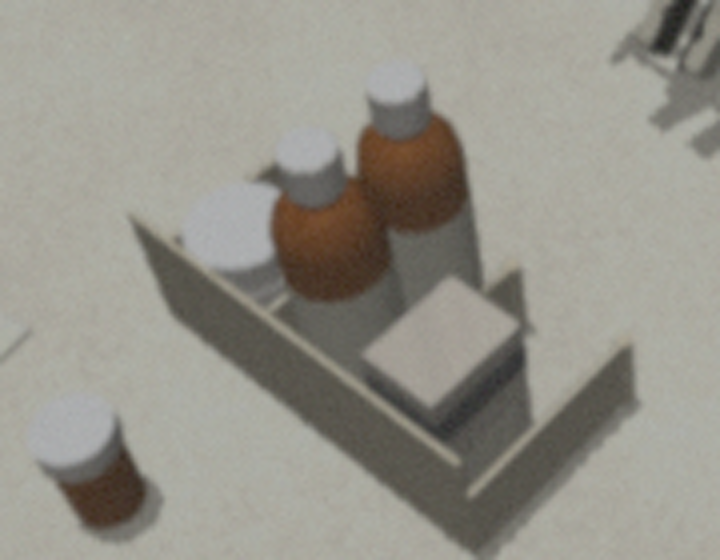

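Both bottles stand upright in the middle lane with centres 54.8 mm apart, a gap under 1 mm. The mate hasn't moved and the gripper is clear, so I'm handing in.

```bash
python3 -c "
from plant import close_job
print(close_job())"
```

```text
the job is handed in; nothing more can be done
None
```

The stray bottle now stands upright in the middle lane, close up against its mate, and the job was handed in at about 30 s of the 58 s.

**How it was pushed:** With the tool pointing straight down, the gripper's body would have hit the bottle high up and tipped it. I tilted the tool about 43° at the edge of the arm's reach. I then pushed with the two nearly closed fingertips about 20 mm above the counter. The bottle slid about 360 mm without being gripped or lifted. Force readings, taken at the end of each move, stayed at about 4 N or less.

**Last checks:**
- **Gap:** the cap centres in the top view are 54.8 mm apart, so the gap is about 0.8 mm.
- **Other stock:** the mate's cap shifted less than 0.1 px during the final pushes. The jar, carton and vial look unmoved in the pictures. Their measured positions agree with the start to within 3–8 mm, about the scatter of the position network.
- **Robot:** the arm is well clear and touching nothing.

**Disagreement:** the scene-camera fit of the stray was off by about 15–20 mm at the end, because the mate and carton hide part of it. I relied on the top camera, the wrist pictures and the tool position, which agreed with one another to within a few mm.

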